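# Start the loose clamp screw of a vial nest

### The job

The vial nest is clamped by two black knob screws: one is already screwed right down, the other stands high and only rests on the mouth of its threaded boss. Turn the high one backward (counter-clockwise from above) until its thread is felt to drop in, then turn it forward (clockwise) one full turn from there, and finish still gripping its knob so that it is held started; leave the fastened screw and the things lying around alone.

Things in the scene. Friction and masses are not known exactly. Their poses are not given: they have to be found in the camera images.
- nest: Fixed aluminium base plate, 170 (x) by 300 (y) by 12 mm thick; origin at the centre of its underside. A white cradle (140 by 70 mm) with a lying white bottle (top 77 mm above the work surface) is in its middle. A screw boss stands 100 mm to either side (its +y and -y) of its centre.
- screw_a_knob (a point): Centre (half-way up) of one screw's round black ribbed knob: 36 mm across, 24 mm high, upright axis, on a 16 mm steel shank entering a fixed steel boss. Height of this point above the work surface: 88 mm unstarted, 82 mm dropped into the thread, 76 mm one turn forward of that, 64 mm fastened. The screw is captive: it only turns and moves up and down. Either screw may be at either end.
- screw_b_knob (a point): The same point of the other, identical-looking screw. Of the two, the one that stands high (88 mm) is unstarted; the low one (64 mm) is fastened and stiff (over 1 N m).
- screw_a_ridge (a point): Rim end of the light 17 mm long ridge on top of knob a, from its middle to the rim; 17 mm from the knob's axis, 14 mm above its centre. It shows the screw's angle.
- screw_b_ridge (a point): The same point of knob b.
- boss_a_tab (a point): Outer end, at the top, of the steel tab (12 by 6 mm) on the rim of the boss of screw a, on the nest's -x side, 32 mm from the screw's axis; boss 44 mm across, its flat top 50 mm above the work surface. The unstarted screw meets its thread start when its ridge points the same way as its tab, within about 0.25 rad (14 degrees); one turn on it points there again.
- boss_b_tab (a point): Outer end, at the top, of the steel tab (12 by 6 mm) on the rim of the boss of screw b, on the nest's -x side, 32 mm from the screw's axis; boss 44 mm across, its flat top 50 mm above the work surface. 
- loose_turn (a joint): Turn (rad) of the unstarted screw, whichever it is; grows forward (clockwise from above). 0 with its ridge towards its tab: it drops there, within 0.25 either way (0.35 if pushed). Starts at 0.7 to 2.1; if turned forward instead it jams at about 2.75. Once dropped in it cannot go much further back, but runs forward. Friction about 0.03 N m.
- loose_drop (a joint): How far (m) that screw has gone down: 0 unstarted, 0.006 dropped in, 0.012 one turn on (6 mm a turn: the fingers should go down with it). A firm grip can hold it up over the drop: press down lightly, or let go and it falls in by its own weight (about 0.12 kg). It can be lifted 2 mm at most.
- vial: Bystander: small glass vial with aluminium cap, 28 mm across, 55 mm high, standing; origin at the centre of its underside.
- jar: Bystander: white jar, 64 mm across, 75 mm high, standing; origin at the centre of its underside.
- wrench: Bystander: steel wrench 160 mm long, lying flat; origin at the middle of its underside.

How it is judged:
By the outcome, as a careful person would: the job done as asked, in the order asked, and still so for the second after the job is handed in, while the arm keeps its last pose, push and grip.
It also fails if it takes over 58 s, if anything falls off the work surface, if the arm or the gripper's body presses on something with over 40 N, if the wrist force passes 120 N, or if a joint passes its speed limit or range.

### The arm

A 7-joint arm with a two-finger parallel gripper is mounted at the origin on the work surface. World frame = base frame: x ahead of the robot, y to its left, z up, the work surface at z = 0. Lengths are in m, angles in rad, forces in N, time in s.
With the tool pointing down it reaches from about 0.425 to 0.875 m from the base axis. Payload 9.9 kg.
Tool frame: the origin (TCP) lies midway between the tips of the shut fingers; the grasp point (between the pads) lies 19 mm behind it; x points along the fingers, y is the direction in which the jaws open and shut, and the axes are right-handed (so a half turn about x gives the same grasp; the last joint's range is limited). The gripper opens to 85 mm and grips with 20 to 120 N. Pads are 22 mm wide; open, the fingers measure 114 mm over their backs; the gripper's body (76 mm by 85 mm) begins 54 mm behind the grasp point. The pads swing forward as they close: fully open they stand 13 mm farther back than shut.
Start: joints at [-1.277, 0.576, 0.025, 1.437, -0.015, 1.129, -0.057], TCP at [0.249, 0.627, 0.231] pointing down, gripper open.
Joint ranges: [-2.76, 2.76], [-0.34, 2.15], [-1.52, 1.57], [0.19, 2.46], [-1.09, 4.23], [0.17, 1.99], [-2.82, 2.82]. Speed limits (rad/s): [2.22, 2.22, 3.01, 3.01, 3.14, 3.14, 3.14].

### API

Orientations are given as a unit quaternion [x, y, z, w].
In Python, from station import read_state, snapshot, camera_params, job_done gives the robot as it stands. The module is installed in compiled form; this text tells all that it offers.
- The arm moves only by the tool servo_tool, never from a script. Its argument "targets" is a list of rows, each a list of 7 numbers: the finger opening in cm, from 0 to 8.54, then the shift along the tool's x, y, z in cm, then the turn, a rotation vector about the tool's x, y, z in degrees. A call has 1 to 20 rows; each row shifts and turns the commanded pose from where the row before left it, along the tool's axes as they then stand; what a row does not reach is not made up. A row lasts 1/12 s, in which the tool goes at most 41.7 mm and 7.16 degrees, less where a joint would pass 70% of its speed; a pose out of reach is approached as far as the arm can. A call with a gripper value outside its range is refused whole. The fingers move at their own pace and stop on an object; "grip_force" is the grip in N (left out, the last holds). Time passes only in rows, so rows that do not move let the fingers close. It gives the time, the measured TCP pose, the force and the opening at its end, in the units of the state.
- read_state(): the state, without advancing time (a new reading comes with each control period).
- snapshot(name): name is "scene" or "side" or "wrist"; returns (picture, depth): 420x560x3 uint8, red, green, blue; 420x560 float32, m along the optical axis (not along the pixel's ray), 0 where there is no reading.
- camera_params(name): a dict with "mtx" (3x3 intrinsics, pixels), "rvec" (rotation vector, rad) and "tvec" (3), from world to camera coordinates, as OpenCV has them; the wrist camera has in their place "mount" (4x4, takes a point from camera to tool coordinates, whose origin is the TCP and whose axes are the tool frame's). Camera axes: x right, y down, z forward; pixel columns grow to the right and rows downward; lengths in m; the calibration is good to about 2 mm. A picture is of the moment at which its call begins: read the wrist's pose just before it. camera_params takes no time and is no camera call.
- job_done(): hands the job in, once; it reports no verdict.
The state is a dict: "time_s": time; "joint_positions": joint angles; "dq": joint speeds; "joint_torque": joint torques, N m; "eef_pos": TCP position; "ee_rot": TCP orientation; "ft_force": force on the tool from outside, world axes, zero at the start; "torque": the same for the moment, N m; "opening": finger opening in m.
Only numpy, scipy, OpenCV 4.12 (cv2) and the standard library are available. Lean on these libraries where they do the work, as an engineer would, in place of code of your own. Each camera call takes 0.05 s, during which the arm holds its last target.

## Working session

There is one attempt and no reset: what is moved stays moved. The work goes in short steps, Python scripts to look and compute and a tool call to move; the robot and the scene stay as the last step left them, time stands still between calls to the robot, and variables do not carry over. Pictures are saved under pics/ and viewed, and the job is handed in when it is done.

Besides the shell and the picture viewer there is one more tool, called after "Call:" in YAML: its name, and indented under it one key for each argument. servo_tool: Moves the arm, as the interface text tells. Its arguments: {"type":"object","properties":{"targets":{"type":"array","items":{"type":"array","items":{"type":"number"}}},"grip_force":{"type":"number"}},"required":["targets"]}

```bash
mkdir -p pics; python3 - <<'E'
from station import *
import cv2
s=read_state();print({k:s[k] for k in s})
for n in("scene","side","wrist"):
    p,d=snapshot(n);cv2.imwrite(f"pics/{n}0.png",p[:,:,::-1]);import numpy as np;np.save(f"pics/{n}0.npy",d)
    print(n,camera_params(n))
E
```

```text
{'time_s': 0.0, 'joint_positions': array([-1.2768042 ,  0.57651791,  0.02484331,  1.43793436, -0.01495183,
        1.12901267, -0.05651781]), 'dq': array([ 0.0014834 , -0.00064726,  0.00028321, -0.00022598,  0.00069335,
        0.00179796,  0.00093876]), 'joint_torque': array([ 1.08994291e-04, -7.65776324e+01,  2.25027144e+00, -2.85975194e+01,
        1.52587518e-02,  1.25643821e-02,  2.00858756e-05]), 'eef_pos': array([0.24882313, 0.62695831, 0.23044291]), 'ee_rot': array([ 0.13217065,  0.69459724, -0.13335695,  0.69446491]), 'ft_force': array([0.08241852, 0.02255487, 0.14854631]), 'torque': array([-0.07121583, -0.03325144,  0.0012964 ]), 'opening': 0.08535479057852154}
scene {'mtx': array([[473.77844782,   0.        , 283.82525402],
       [  0.        , 473.77844782, 209.00411401],
       [  0.        ,   0.        ,   1.        ]]), 'rvec': array([ 1.81971662,  1.62625973, -0.67377524]), 'tvec': array([-0.07034725, -0.31032489,  1.51792067])}
side {'mtx': array([[541.31816429,   0.        , 280.52722337],
       [  0.        , 541.31816429, 211.40477747],
       [  0.        ,   0.        ,   1.        ]]), 'rvec': array([ 0.16381841, -2.72509806,  1.44611318]), 'tvec': array([0.52419123, 0.13081096, 1.4415358 ])}
wrist {'mtx': array([[359.71600188,   0.        , 277.01471625],
       [  0.        , 359.71600188, 208.20841366],
       [  0.        ,   0.        ,   1.        ]]), 'mount': array([[ 3.62619786e-05, -3.05843281e-01,  9.52081869e-01,
        -1.40924688e-01],
       [ 9.99999960e-01, -2.56501803e-04, -1.20484734e-04,
         2.97880562e-04],
       [ 2.81060162e-04,  9.52081835e-01,  3.05843260e-01,
        -7.81974965e-02],
       [ 0.00000000e+00,  0.00000000e+00,  0.00000000e+00,
         1.00000000e+00]])}
```

View pics/scene0.png

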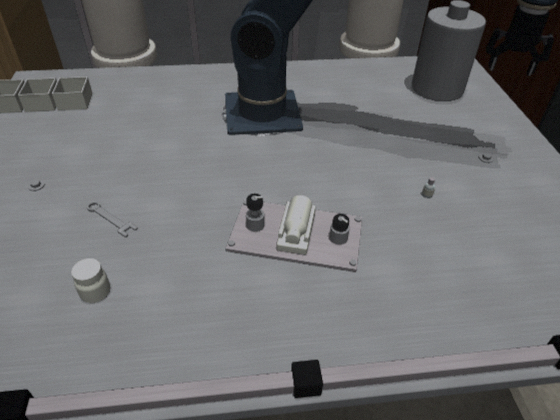

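View pics/side0.png

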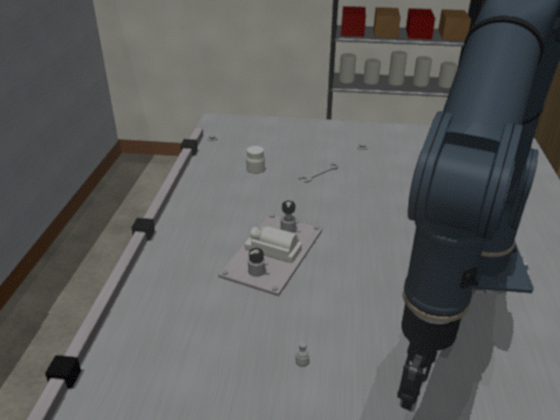

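View pics/wrist0.png

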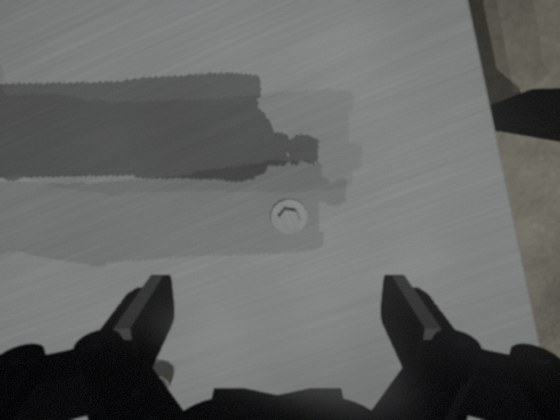

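Scene view: the high knob is at about (255,203), on the −y side, and the low one is at (341,222). In the side view the high knob is at (288,207) and the low one at (256,256). The wrist view shows only the table. Next I'll measure these points.

```bash
cat > h.py <<'E'
import numpy as np,cv2
from station import *
from scipy.spatial.transform import Rotation as R
def cam(n):
    c=camera_params(n);return c['mtx'],R.from_rotvec(c['rvec']).as_matrix(),np.array(c['tvec'])
def ray(n,uv):
    K,Rm,t=cam(n);d=Rm.T@np.linalg.inv(K)@np.array([uv[0],uv[1],1.]);return -Rm.T@t,d
def onplane(n,uv,z):
    o,d=ray(n,uv);return o+d*(z-o[2])/d[2]
def wray(uv,s):
    c=camera_params('wrist');M=c['mount'];T=R.from_quat(s['ee_rot']).as_matrix()
    d=T@M[:3,:3]@np.linalg.inv(c['mtx'])@np.array([uv[0],uv[1],1.]);return T@M[:3,3]+s['eef_pos'],d
def wplane(uv,z,s):
    o,d=wray(uv,s);return o+d*(z-o[2])/d[2]
def tri(a,b):
    (o1,d1),(o2,d2)=a,b;A=np.c_[d1,-d2];x=np.linalg.lstsq(A,o2-o1,rcond=None)[0]
    p,q=o1+d1*x[0],o2+d2*x[1];return (p+q)/2,np.linalg.norm(p-q)
E
python3 - <<'E'
from h import *
g={}
for n,boxes in(("scene",[(240,185,275,225),(325,205,360,240)]),("side",[(272,195,305,225),(240,240,272,275)])):
    im=cv2.imread(f"pics/{n}0.png");hsv=im.max(2)
    for i,(a,b,c,d) in enumerate(boxes):
        m=(hsv[b:d,a:c]<60).astype('u1');k,l,st,ce=cv2.connectedComponentsWithStats(m)
        j=1+np.argmax(st[1:,4]);mm=(l==j).astype('u1');cn=max(cv2.findContours(mm,0,2)[0],key=cv2.contourArea)
        hull=cv2.convexHull(cn);M=cv2.moments(hull);uv=(M['m10']/M['m00']+a,M['m01']/M['m00']+b)
        g[n,i]=uv;print(n,i,st[j]+[a,b,0,0,0],uv,[onplane(n,uv,z).round(4) for z in(.064,.088)])
for i in(0,1):print(tri(ray('scene',g['scene',i]),ray('side',g['side',i])))
for n in("scene","side"):
    im=cv2.imread(f"pics/{n}0.png");c=g[n,0];a,b=int(c[0])-40,int(c[1])-35
    cv2.imwrite(f"pics/{n}0z.png",cv2.resize(im[b:b+70,a:a+130 if n=="scene" else a+80],None,fx=6,fy=6,interpolation=2));print(n,a,b)
E
```

```text
scene 0 [247 194  16  24 221] (254.20390070921985, 204.86406619385343) [array([ 0.4983, -0.0608,  0.064 ]), array([ 0.5238, -0.0621,  0.088 ])]
scene 1 [332 214  17  18 193] (340.29848484848486, 222.44545454545454) [array([0.5757, 0.1289, 0.064 ]), array([0.5988, 0.1215, 0.088 ])]
side 0 [283 202  12  12  91] (288.3869918699187, 207.36910569105692) [array([ 0.5171, -0.0962,  0.064 ]), array([ 0.5136, -0.0604,  0.088 ])]
side 1 [250 249  13  14 113] (256.54935622317595, 256.23748211731044) [array([0.5727, 0.1324, 0.064 ]), array([0.5676, 0.1618, 0.088 ])]
(array([ 0.51563475, -0.06309647,  0.08359993]), np.float64(0.005451468576867526))
(array([0.57326126, 0.129551  , 0.06158001]), np.float64(0.00024114391094891957))
scene 214 169
side 248 172
```

View pics/scene0z.png

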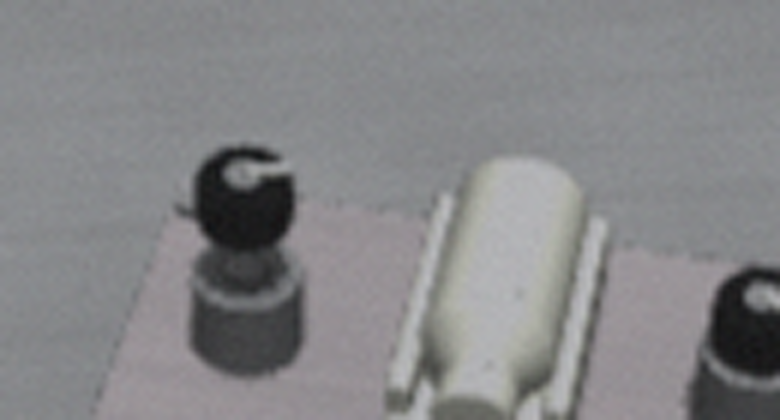

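View pics/side0z.png

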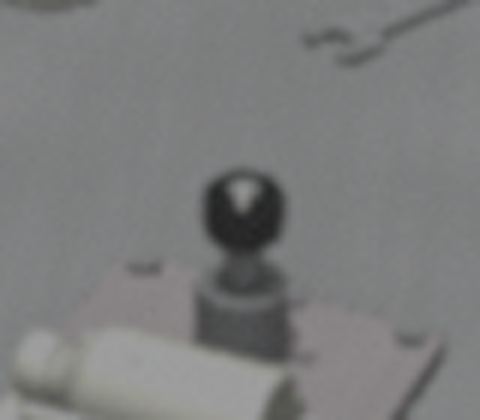

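The −y knob is the high one, at about (0.518, −0.063, 0.086). The low knob is at (0.573, 0.130, 0.062), and the spacing of 0.20 m is as expected. The ridge points roughly +y. Now I'll work out the move that puts the wrist camera over the high knob.

```bash
python3 - <<'E'
from h import *
s=read_state();T=R.from_quat(s['ee_rot']).as_matrix();print(T.round(3))
# rotate by same as base: azimuth change
a=np.arctan2(-.063,.518)-np.arctan2(s['eef_pos'][1],s['eef_pos'][0]);print('daz deg',np.degrees(a))
tgt=np.array([.518,-.063,.21])
print('tool delta cm',T.T@(tgt-s['eef_pos'])*100)
# per-row plan with rotation -a about tool x over N rows along an arc
N=16;P=s['eef_pos'].copy();r0=np.hypot(*P[:2]);az0=np.arctan2(P[1],P[0]);r1=.522
p=P;Rt=R.from_quat(s['ee_rot'])
for i in range(1,N+1):
    f=i/N;r=r0+(r1-r0)*f;az=az0+a*f;q=np.array([r*np.cos(az),r*np.sin(az),P[2]+(.21-P[2])*f])
    d=Rt.inv().apply(q-p)*100;print(d.round(2),end=' ');p=q;Rt=Rt*R.from_rotvec([-a/N,0,0])
print(Rt.as_matrix().round(3))
E
```

```text
[[-0.     0.369  0.93 ]
 [-0.001  0.93  -0.369]
 [-1.    -0.001  0.   ]]
daz deg -75.29139547467925
tool delta cm [  2.13465469 -54.2140065   50.47120857]
[ 0.13 -1.18  5.46] [ 0.13 -1.17  5.38] [ 0.13 -1.17  5.3 ] [ 0.13 -1.17  5.22] [ 0.13 -1.17  5.14] [ 0.13 -1.16  5.07] [ 0.13 -1.16  4.99] [ 0.13 -1.16  4.91] [ 0.13 -1.15  4.83] [ 0.13 -1.15  4.75] [ 0.13 -1.15  4.67] [ 0.13 -1.14  4.6 ] [ 0.13 -1.14  4.52] [ 0.13 -1.14  4.44] [ 0.13 -1.13  4.36] [ 0.13 -1.13  4.28] [[-0.     0.993 -0.121]
 [-0.001 -0.121 -0.993]
 [-1.    -0.     0.001]]
```

Call:
servo_tool:
  targets:
    - [8.5,0.1,-0.84,3.9,3.42,0,0]
    - [8.5,0.1,-0.84,3.9,3.42,0,0]
    - [8.5,0.1,-0.84,3.85,3.42,0,0]
    - [8.5,0.1,-0.84,3.85,3.42,0,0]
    - [8.5,0.1,-0.84,3.8,3.42,0,0]
    - [8.5,0.1,-0.84,3.75,3.42,0,0]
    - [8.5,0.1,-0.84,3.7,3.42,0,0]
    - [8.5,0.1,-0.84,3.7,3.42,0,0]
    - [8.5,0.1,-0.84,3.65,3.42,0,0]
    - [8.5,0.1,-0.84,3.6,3.42,0,0]
    - [8.5,0.1,-0.84,3.55,3.42,0,0]
    - [8.5,0.1,-0.84,3.5,3.42,0,0]
    - [8.5,0.1,-0.84,3.5,3.42,0,0]
    - [8.5,0.1,-0.84,3.45,3.42,0,0]
    - [8.5,0.1,-0.84,3.4,3.42,0,0]
    - [8.5,0.1,-0.84,3.35,3.42,0,0]
    - [8.5,0.1,-0.84,3.35,3.42,0,0]
    - [8.5,0.1,-0.84,3.3,3.42,0,0]
    - [8.5,0.1,-0.84,3.25,3.42,0,0]
    - [8.5,0.1,-0.84,3.2,3.42,0,0]

```text
time_s: 1.82
eef_pos: [0.5271, -0.0047, 0.2112]
ee_rot: [-0.501, -0.499, 0.501, -0.499]
ft_force: [0.3, -0.3, -0.2]
opening: 0.0849
```

Call:
servo_tool:
  targets:
    - [8.5,0,-0.84,3.15,3.42,0,0]
    - [8.5,0,-0.84,3.1,3.42,0,0]
    - [8.5,0,0,0,0,0,0]
    - [8.5,0,0,0,0,0,0]
    - [8.5,0,0,0,0,0,0]

```text
time_s: 2.23
eef_pos: [0.5089, -0.0642, 0.2112]
ee_rot: [0.529, 0.469, -0.529, 0.469]
ft_force: [-0.3, 0.7, -0.0]
opening: 0.0848
```

```bash
python3 - <<'E'
from h import *
s=read_state();print(s['time_s'],s['eef_pos'],s['joint_positions'].round(3),s['ft_force'].round(2));print(R.from_quat(s['ee_rot']).as_matrix().round(3))
p,d=snapshot('wrist');cv2.imwrite("pics/w1.png",p[:,:,::-1]);np.savez("pics/w1.npz",pos=s['eef_pos'],rot=s['ee_rot'],d=d)
E
```

```text
2.2333 [ 0.50886769 -0.06422213  0.21124388] [-0.28   0.387  0.443  1.899 -0.209  0.9    0.145] [-0.26  0.69 -0.02]
[[ 0.     0.993 -0.119]
 [ 0.001 -0.119 -0.993]
 [-1.    -0.    -0.001]]
```

View pics/w1.png

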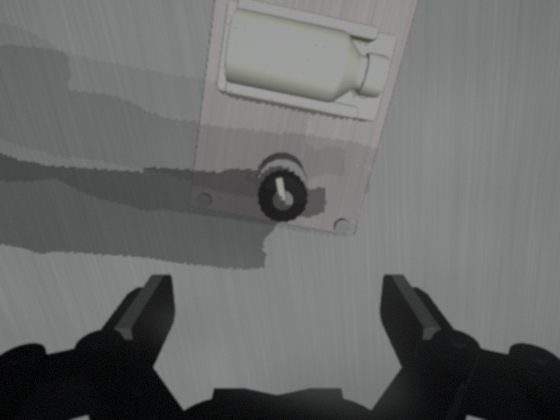

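The picture shows knob 0 at about (283,194) with its ridge pointing image-up (+y), slightly left. The boss is partly visible above it at about (281,165).

```bash
python3 - <<'E'
from h import *
z=np.load("pics/w1.npz");s=dict(eef_pos=z['pos'],ee_rot=z['rot'])
im=cv2.imread("pics/w1.png");a,b,w,h=223,130,120,95
cv2.imwrite("pics/w1z.png",cv2.convertScaleAbs(cv2.resize(im[b:b+h,a:a+w],None,fx=6,fy=6,interpolation=2),alpha=1.6))
g=im.max(2)
m=(g[160:235,245:320]<55).astype('u1');k,l,st,ce=cv2.connectedComponentsWithStats(m);j=1+np.argmax(st[1:,4]);print(st[j])
cn=max(cv2.findContours((l==j).astype('u1'),0,2)[0],key=cv2.contourArea)+[245,160]
(c,r)=cv2.minEnclosingCircle(cn);print('circ',c,r,wplane(c,.1,s),wplane(c,.088,s),wplane(c,.1,s)-wplane((c[0]+r,c[1]),.1,s))
hull=np.zeros_like(g);cv2.fillConvexPoly(hull,cv2.convexHull(cn),1)
lm=((g>105)&(hull>0)).astype('u1');k,l,st,ce=cv2.connectedComponentsWithStats(lm);print(st,ce)
E
```

```text
[  13   10   49   51 1493]
circ (281.4696960449219, 195.40908813476562) 25.809892654418945 [ 0.51316915 -0.05725971  0.1       ] [ 0.51291513 -0.06063808  0.088     ] [-0.01865575  0.00224161  0.        ]
[[     0      0    560    420 234989]
 [   276    178     16     26    211]] [[279.49699348 209.51639438]
 [282.84834123 191.24170616]]
```

View pics/w1z.png

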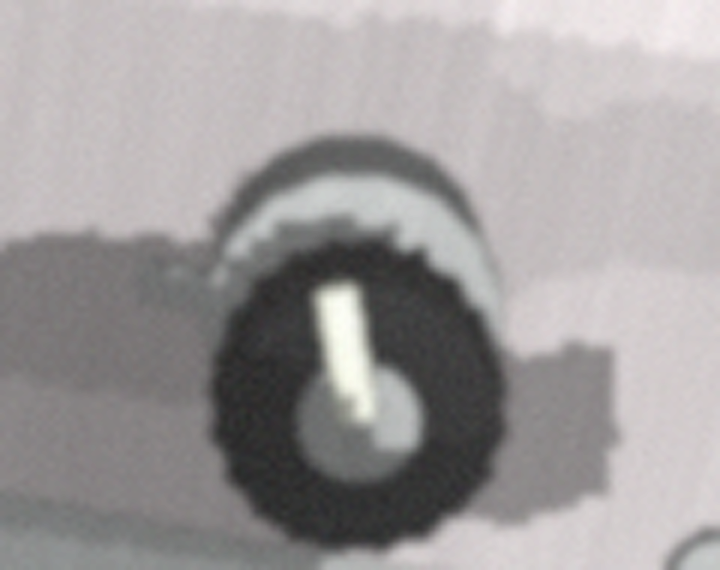

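```bash
python3 - <<'E'
from h import *
z=np.load("pics/w1.npz");s=dict(eef_pos=z['pos'],ee_rot=z['rot'])
c=wplane((283.3,200),.1,s);e=wplane((279,178),.102,s);m=wplane((283.5,199.2),.102,s)
print('knob',c,'ridge end',e,'len',np.linalg.norm(e-m),'angle',np.degrees(np.arctan2(*(e-m)[1::-1])),np.degrees(np.arctan2(*(e-c)[1::-1])))
b1,b2=wplane((204,199),.014,s),wplane((342,226),.014,s);print(b1,b2,'nest x dir',np.degrees(np.arctan2(*(b2-b1)[1::-1])),np.linalg.norm(b2-b1))
lo=np.array([.5733,.1296]);v=lo-c[:2];print('nest y dir -90',np.degrees(np.arctan2(v[1],v[0]))-90,np.linalg.norm(v))
print('tab guess',wplane((253,175),.05,s), 'angle',np.degrees(np.arctan2(*(wplane((253,175),.05,s)-c)[1::-1])))
print('disc depth',z['d'][205,283],z['d'][186,292])
T=R.from_quat(s['ee_rot']).as_matrix();print('tool delta to knob @z.066',T.T@(np.array([c[0],c[1],.066])-s['eef_pos'])*100)
E
```

```text
knob [ 0.51409464 -0.0608806   0.1       ] ridge end [ 0.51295395 -0.04371447  0.102     ] len 0.016051330053708006 angle 94.96264482740915 93.80172590101435
[ 0.43559182 -0.07604694  0.014     ] [ 0.56795997 -0.12037183  0.014     ] nest x dir -18.5136738939622 0.1395923481233037
nest y dir -90 -17.26633815417169 0.19946963181986846
tab guess [ 0.48998747 -0.05038686  0.05      ] angle 156.4767203552622
disc depth 0.26520917 0.2625339
tool delta to knob @z.066 [14.52457413  0.47997977 -0.38610399]
```

Knob axis is at (0.514, −0.061). The ridge points to 94.5° and the tab to about 162.5°, so loose_turn is about 1.19 rad. I'll go down and grip with light force.

Call:
servo_tool:
  targets:
    - [6.5,2.5,0.48,-0.4,0,0,0]
    - [6.5,3,0,0,0,0,0]
    - [6.5,3,0,0,0,0,0]
    - [6.0,2.5,0,0,0,0,0]
    - [6.0,2.0,0,0,0,0,0]
    - [6.0,1.5,0,0,0,0,0]
    - [6.0,0,0,0,0,0,0]
    - [6.0,0,0,0,0,0,0]
  grip_force: 25

```text
time_s: 2.95
eef_pos: [0.5138, -0.0603, 0.0658]
ee_rot: [-0.528, -0.47, 0.529, -0.469]
ft_force: [0.0, 0.0, 0.0]
opening: 0.0598
```

```bash
python3 - <<'E'
from h import *
s=read_state();print(s['time_s'],s['eef_pos'],s['joint_positions'].round(3),s['ft_force'].round(2),s['opening'])
np.savez("pics/w2.npz",pos=s['eef_pos'],rot=s['ee_rot'])
p,d=snapshot('wrist');cv2.imwrite("pics/w2.png",p[:,:,::-1])
p,d=snapshot('side');cv2.imwrite("pics/s2.png",cv2.resize(p[160:300,190:370,::-1],None,fx=4,fy=4,interpolation=2))
E
```

```text
2.95 [ 0.5138282  -0.06034966  0.06578903] [-0.188  0.593  0.323  2.044 -0.342  0.557  0.258] [0.05 0.03 0.01] 0.05984895200454452
```

View pics/w2.png

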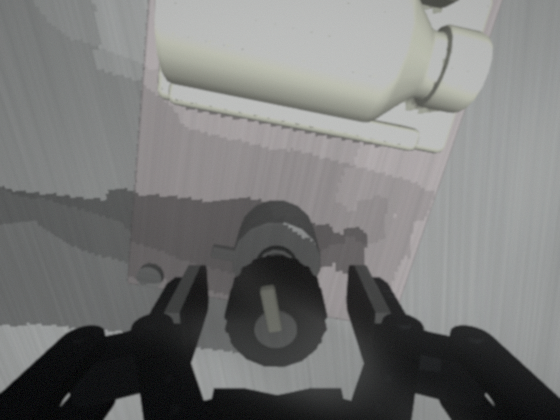

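View pics/s2.png

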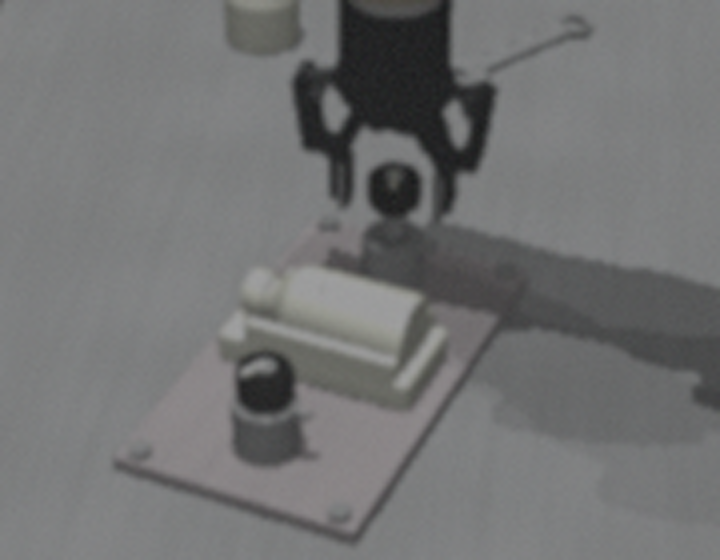

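The wrist view shows the knob at (275,310), centred between the pads, and the boss tab at (222,250) on the −x side. I'll close the gripper.

Call:
servo_tool:
  targets:
    - [3.0,0,0,0,0,0,0]
    - [3.0,0,0,0,0,0,0]
    - [3.0,0,0,0,0,0,0]
    - [3.0,0,0,0,0,0,0]
    - [3.0,0,0,0,0,0,0]
    - [3.0,0,0,0,0,0,0]
  grip_force: 25

```text
time_s: 3.55
eef_pos: [0.5134, -0.0611, 0.0673]
ee_rot: [0.529, 0.469, -0.529, 0.469]
ft_force: [-5.0, 2.1, 8.7]
opening: 0.0352
```

```bash
python3 - <<'E'
from h import *
s=read_state();print(s['time_s'],s['eef_pos'],s['joint_positions'].round(3),s['ft_force'].round(2),s['torque'].round(3),s['opening'])
E
```

```text
3.55 [ 0.51337073 -0.06108614  0.06728874] [-0.187  0.59   0.324  2.045 -0.342  0.558  0.258] [-5.    2.07  8.69] [0.298 0.86  0.009] 0.03518201015688476
```

Gripped: opening is 35 mm, with about 9 N of light downward push from the pad swing. Now I'll turn backward (negative about tool x).

Call:
servo_tool:
  targets:
    - [3.0,0,0,0,-4,0,0]
    - [3.0,0,0,0,-4,0,0]
    - [3.0,0,0,0,-4,0,0]
    - [3.0,0,0,0,-4,0,0]
    - [3.0,0,0,0,-4,0,0]
    - [3.0,0,0,0,-4,0,0]
    - [3.0,0,0,0,-4,0,0]
    - [3.0,0,0,0,-4,0,0]
    - [3.0,0,0,0,-4,0,0]
    - [3.0,0,0,0,-4,0,0]
    - [3.0,0,0,0,0,0,0]
    - [3.0,0,0,0,0,0,0]

```text
time_s: 4.55
eef_pos: [0.5132, -0.0611, 0.0668]
ee_rot: [0.337, 0.622, -0.337, 0.621]
ft_force: [-4.2, 2.8, 4.9]
opening: 0.0354
```

```bash
cat > st.py <<'E'
from h import *
s=read_state();T=R.from_quat(s['ee_rot']).as_matrix();print(round(s['time_s'],2),s['eef_pos'].round(4),s['joint_positions'].round(3),s['ft_force'].round(2),s['torque'].round(3),round(s['opening'],4),'jaw y ang',np.degrees(np.arctan2(T[1,1],T[0,1])).round(2))
import sys
if len(sys.argv)>1:
    n=sys.argv[1];p,d=snapshot(n);cv2.imwrite(f"pics/{sys.argv[2]}.png",p[:,:,::-1]);np.savez(f"pics/{sys.argv[2]}.npz",pos=s['eef_pos'],rot=s['ee_rot'])
E
python3 st.py wrist w3
```

```text
4.55 [ 0.5132 -0.0611  0.0668] [-0.054  0.569  0.122  2.04  -0.129  0.54   0.736] [-4.25  2.78  4.85] [0.514 0.955 0.025] 0.0354 jaw y ang 33.0
```

View pics/w3.png

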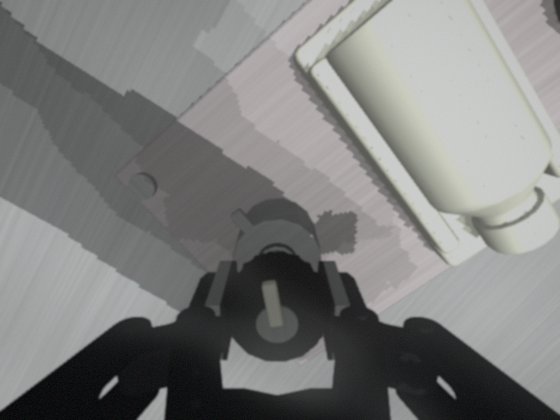

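The wrist view shows the ridge still fixed relative to the jaws, at (270,300), so the knob turns without slip. The tab, at (240,215), is about 28° further on. Continuing with a light press.

Call:
servo_tool:
  targets:
    - [3.0,0,0,0,-4,0,0]
    - [3.0,0.03,0,0,-4,0,0]
    - [3.0,0.03,0,0,-4,0,0]
    - [3.0,0.04,0,0,-4,0,0]
    - [3.0,0.05,0,0,-4,0,0]
    - [3.0,0,0,0,0,0,0]
    - [3.0,0,0,0,0,0,0]

```text
time_s: 5.18
eef_pos: [0.5132, -0.0612, 0.0646]
ee_rot: [0.225, 0.671, -0.225, 0.67]
ft_force: [-3.4, 3.2, -1.1]
opening: 0.0349
```

```bash
python3 st.py
```

```text
5.18 [ 0.5132 -0.0612  0.0646] [ 0.014  0.567  0.022  2.039 -0.023  0.537  0.975] [-3.37  3.2  -1.06] [ 0.646  0.772 -0.028] 0.0349 jaw y ang 52.91
```

The upward reaction vanished and z followed the push, so the screw is dropping in. I'll lower the fingers with it.

Call:
servo_tool:
  targets:
    - [3.0,0.1,0,0,0,0,0]
    - [3.0,0.1,0,0,0,0,0]
    - [3.0,0.1,0,0,0,0,0]
    - [3.0,0.1,0,0,0,0,0]
    - [3.0,0,0,0,0,0,0]
    - [3.0,0,0,0,0,0,0]

```text
time_s: 5.68
eef_pos: [0.5132, -0.0612, 0.0612]
ee_rot: [0.225, 0.671, -0.225, 0.67]
ft_force: [-6.8, 3.7, 7.4]
opening: 0.0351
```

```bash
python3 st.py wrist w4
```

```text
5.68 [ 0.5132 -0.0612  0.0612] [ 0.013  0.573  0.022  2.042 -0.024  0.528  0.975] [-6.75  3.67  7.43] [ 0.668  1.284 -0.012] 0.0351 jaw y ang 52.91
```

View pics/w4.png

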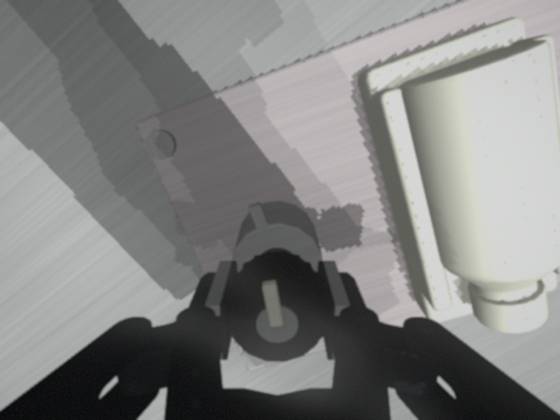

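The drop is confirmed: TCP fell from 0.0668 to 0.0612 (5.6–6 mm), bottomed with about 7 N, and the ridge still sits unmoved between the pads. Next I'll check the ridge angle against the tab.

```bash
python3 - <<'E'
from h import *
for n in('w3','w4'):
    z=np.load(f"pics/{n}.npz");s=dict(eef_pos=z['pos'],ee_rot=z['rot'])
    im=cv2.imread(f"pics/{n}.png");cv2.imwrite(f"pics/{n}z.png",cv2.convertScaleAbs(cv2.resize(im[190:350,215:345],None,fx=4.5,fy=3.7,interpolation=2) if 0 else cv2.resize(im[190:350,215:345],None,fx=3.7,fy=3.7,interpolation=2),alpha=2))
E
```

```text
(no output)
```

View pics/w4z.png

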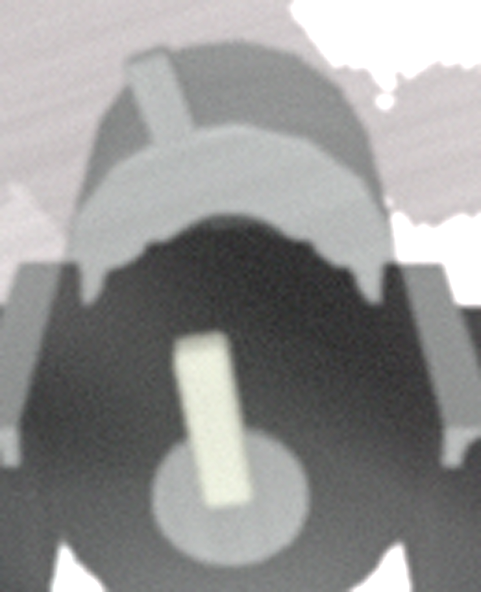

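```bash
python3 - <<'E'
from h import *
z=np.load("pics/w4.npz");s=dict(eef_pos=z['pos'],ee_rot=z['rot'])
c=wplane((277.2,323.8),.094,s);e=wplane((269.6,280.8),.096,s);m=wplane((276.5,325.5),.096,s);t=wplane((255,204.9),.05,s);t0=wplane((261.5,226.5),.05,s)
A=lambda v:np.degrees(np.arctan2(v[1],v[0]))
print(c,e,t,np.linalg.norm((t-c)[:2]),np.linalg.norm((e-c)[:2]),'ridge',A(e-c),A(e-m),'tab',A(t-c),A(t-t0))
E
```

```text
[ 0.51279059 -0.06039299  0.094     ] [ 0.49683008 -0.0514818   0.096     ] [ 0.48278786 -0.05004304  0.05      ] 0.03173776217553265 0.018279698026383857 ridge 150.8241992192717 150.37426743788717 tab 160.96726663209566 157.94346810173494
```

The ridge (about 152°) is about 9° short of the tab (about 161°), inside the drop window. Now the forward turn, feeding down 0.1 mm per 6°.

Call:
servo_tool:
  targets:
    - [3.0,0.01,0,0,3,0,0]
    - [3.0,0.01,0,0,6,0,0]
    - [3.0,0.01,0,0,6,0,0]
    - [3.0,0.01,0,0,6,0,0]
    - [3.0,0.01,0,0,6,0,0]
    - [3.0,0.01,0,0,6,0,0]
    - [3.0,0.01,0,0,6,0,0]
    - [3.0,0.01,0,0,6,0,0]
    - [3.0,0.01,0,0,6,0,0]
    - [3.0,0.01,0,0,6,0,0]
    - [3.0,0.01,0,0,3,0,0]
    - [3.0,0,0,0,0,0,0]

```text
time_s: 6.73
eef_pos: [0.5133, -0.0611, 0.0602]
ee_rot: [-0.531, -0.467, 0.531, -0.467]
ft_force: [-5.9, 1.9, 7.5]
opening: 0.0355
```

```bash
python3 st.py
```

```text
6.73 [ 0.5133 -0.0611  0.0602] [-0.186  0.602  0.322  2.05  -0.354  0.543  0.262] [-5.9   1.89  7.48] [ 0.512  1.245 -0.016] 0.0355 jaw y ang -7.28
```

60° turned and 1.0 mm lower with a steady force, so the thread is running. Another 120°.

Call:
servo_tool:
  targets:
    - [3.0,0.01,0,0,3,0,0]
    - [3.0,0.01,0,0,6,0,0]
    - [3.0,0.01,0,0,6,0,0]
    - [3.0,0.01,0,0,6,0,0]
    - [3.0,0.01,0,0,6,0,0]
    - [3.0,0.01,0,0,6,0,0]
    - [3.0,0.01,0,0,6,0,0]
    - [3.0,0.01,0,0,6,0,0]
    - [3.0,0.01,0,0,6,0,0]
    - [3.0,0.01,0,0,6,0,0]
    - [3.0,0.01,0,0,3,0,0]
    - [3.0,0,0,0,0,0,0]

```text
time_s: 7.73
eef_pos: [0.5135, -0.0612, 0.0591]
ee_rot: [-0.693, -0.139, 0.693, -0.139]
ft_force: [-6.2, 3.0, 8.8]
opening: 0.0352
```

```bash
python3 st.py
```

```text
7.73 [ 0.5135 -0.0612  0.0591] [-0.368  0.67   0.621  2.057 -0.669  0.622 -0.46 ] [-6.25  2.96  8.77] [ 0.497  1.283 -0.035] 0.0352 jaw y ang -67.27
```

Call:
servo_tool:
  targets:
    - [3.0,0.01,0,0,3,0,0]
    - [3.0,0.01,0,0,6,0,0]
    - [3.0,0.01,0,0,6,0,0]
    - [3.0,0.01,0,0,6,0,0]
    - [3.0,0.01,0,0,6,0,0]
    - [3.0,0.01,0,0,6,0,0]
    - [3.0,0.01,0,0,6,0,0]
    - [3.0,0.01,0,0,6,0,0]
    - [3.0,0.01,0,0,6,0,0]
    - [3.0,0.01,0,0,6,0,0]
    - [3.0,0.01,0,0,3,0,0]
    - [3.0,0,0,0,0,0,0]

```text
time_s: 8.73
eef_pos: [0.5134, -0.0614, 0.0581]
ee_rot: [-0.67, 0.226, 0.67, 0.226]
ft_force: [-7.0, 2.4, 10.3]
opening: 0.0353
```

```bash
python3 st.py wrist w5
```

```text
8.73 [ 0.5134 -0.0614  0.0581] [-0.516  0.786  0.911  2.062 -0.928  0.773 -1.236] [-7.01  2.35 10.29] [ 0.389  1.508 -0.01 ] 0.0353 jaw y ang -127.26
```

View pics/w5.png

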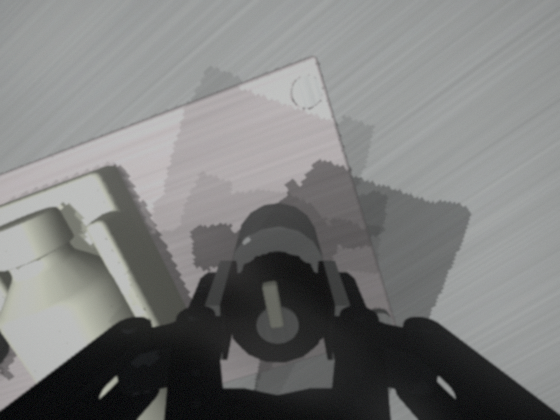

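Half a turn is done: TCP is 3.1 mm below the dropped height and the ridge is still fixed in the jaws at (270,300). Joint 5 is nearing its limit, so I'll open, turn the gripper back 180° and regrip.

Call:
servo_tool:
  targets:
    - [4.5,0,0,0,0,0,0]
    - [6.0,0,0,0,0,0,0]
    - [6.0,-0.1,0,0,0,0,0]
    - [6.0,-0.05,0,0,0,0,0]
    - [6.0,0,0,0,-3,0,0]
    - [6.0,0,0,0,-6,0,0]
    - [6.0,0,0,0,-6,0,0]
    - [6.0,0,0,0,-6,0,0]
    - [6.0,0,0,0,-6,0,0]
    - [6.0,0,0,0,-6,0,0]
    - [6.0,0,0,0,-6,0,0]
    - [6.0,0,0,0,-6,0,0]
    - [6.0,0,0,0,-6,0,0]
    - [6.0,0,0,0,-6,0,0]
    - [6.0,0,0,0,-3,0,0]
    - [6.0,0,0,0,0,0,0]

```text
time_s: 10.12
eef_pos: [0.5143, -0.0618, 0.0593]
ee_rot: [0.693, 0.142, -0.692, 0.142]
ft_force: [0.1, 0.1, 0.1]
opening: 0.0601
```

```bash
python3 st.py wrist w6
```

```text
10.12 [ 0.5143 -0.0618  0.0593] [-0.368  0.67   0.622  2.056 -0.67   0.622 -0.45 ] [0.12 0.1  0.12] [0.072 0.019 0.003] 0.0601 jaw y ang -66.79
```

View pics/w6.png

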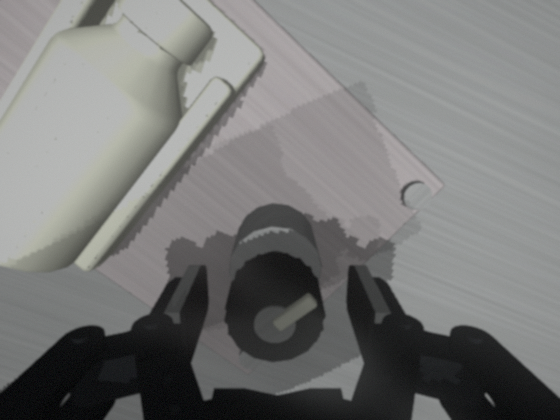

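The screw stayed put when released; the ridge, seen toward (315,298), did not follow the gripper. Now the remaining 120° back.

Call:
servo_tool:
  targets:
    - [6.0,0,0,0,-6,0,0]
    - [6.0,0,0,0,-6,0,0]
    - [6.0,0,0,0,-6,0,0]
    - [6.0,0,0,0,-6,0,0]
    - [6.0,0,0,0,-6,0,0]
    - [6.0,0,0,0,-6,0,0]
    - [6.0,0,0,0,-6,0,0]
    - [6.0,0,0,0,-6,0,0]
    - [6.0,0,0,0,-6,0,0]
    - [6.0,0,0,0,-6,0,0]
    - [6.0,0,0,0,-6,0,0]
    - [6.0,0,0,0,-6,0,0]
    - [6.0,0,0,0,-6,0,0]
    - [6.0,0,0,0,-6,0,0]
    - [6.0,0,0,0,-6,0,0]
    - [6.0,0,0,0,-6,0,0]
    - [6.0,0,0,0,-6,0,0]
    - [6.0,0,0,0,-6,0,0]
    - [6.0,0,0,0,-6,0,0]
    - [6.0,0,0,0,-6,0,0]

```text
time_s: 11.83
eef_pos: [0.5139, -0.0617, 0.0589]
ee_rot: [0.223, 0.671, -0.223, 0.671]
ft_force: [0.6, 0.2, -0.3]
opening: 0.0599
```

```bash
python3 st.py wrist w7
```

```text
11.83 [ 0.5139 -0.0617  0.0589] [ 0.012  0.577  0.024  2.043 -0.026  0.522  0.984] [ 0.56  0.18 -0.26] [ 0.043 -0.002  0.038] 0.0599 jaw y ang 53.22
```

View pics/w7.png

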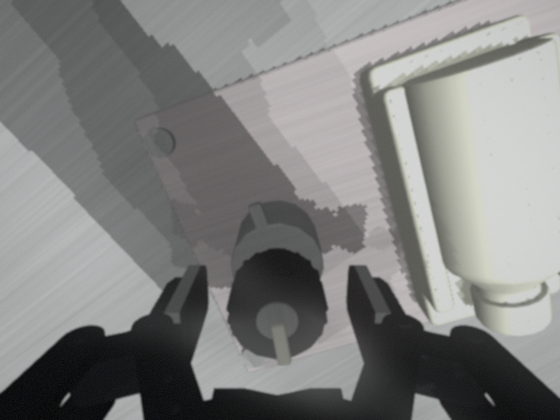

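The ridge now points image-down (282,360), exactly 180° from the earlier view. The knob is centred, so I'll regrip.

Call:
servo_tool:
  targets:
    - [3.0,0,0,0,0,0,0]
    - [3.0,0,0,0,0,0,0]
    - [3.0,0,0,0,0,0,0]
    - [3.0,0,0,0,0,0,0]
    - [3.0,0,0,0,0,0,0]
    - [3.0,0,0,0,0,0,0]
  grip_force: 25

```text
time_s: 12.38
eef_pos: [0.5139, -0.0617, 0.059]
ee_rot: [0.224, 0.671, -0.224, 0.671]
ft_force: [-1.3, -2.1, 1.0]
opening: 0.0351
```

```bash
python3 st.py
```

```text
12.38 [ 0.5139 -0.0617  0.059 ] [ 0.011  0.577  0.025  2.043 -0.027  0.522  0.982] [-1.3  -2.12  1.  ] [-0.33   0.17  -0.037] 0.0351 jaw y ang 53.05
```

Call:
servo_tool:
  targets:
    - [3.0,0.01,0,0,3,0,0]
    - [3.0,0.01,0,0,6,0,0]
    - [3.0,0.01,0,0,6,0,0]
    - [3.0,0.01,0,0,6,0,0]
    - [3.0,0.01,0,0,6,0,0]
    - [3.0,0.01,0,0,6,0,0]
    - [3.0,0.01,0,0,6,0,0]
    - [3.0,0.01,0,0,6,0,0]
    - [3.0,0.01,0,0,6,0,0]
    - [3.0,0.01,0,0,6,0,0]
    - [3.0,0.01,0,0,3,0,0]
    - [3.0,0,0,0,0,0,0]

```text
time_s: 13.38
eef_pos: [0.5132, -0.062, 0.0579]
ee_rot: [-0.53, -0.468, 0.531, -0.468]
ft_force: [-3.3, -2.5, 4.4]
opening: 0.0357
```

```bash
python3 st.py
```

```text
13.38 [ 0.5132 -0.062   0.0579] [-0.186  0.606  0.325  2.052 -0.36   0.539  0.272] [-3.3  -2.54  4.38] [-0.646  0.672 -0.029] 0.0357 jaw y ang -7.15
```

Call:
servo_tool:
  targets:
    - [3.0,0.01,0,0,3,0,0]
    - [3.0,0.01,0,0,6,0,0]
    - [3.0,0.01,0,0,6,0,0]
    - [3.0,0.01,0,0,6,0,0]
    - [3.0,0.01,0,0,6,0,0]
    - [3.0,0.01,0,0,6,0,0]
    - [3.0,0.01,0,0,6,0,0]
    - [3.0,0.01,0,0,6,0,0]
    - [3.0,0.01,0,0,6,0,0]
    - [3.0,0.01,0,0,6,0,0]
    - [3.0,0.01,0,0,3,0,0]
    - [3.0,0,0,0,0,0,0]

```text
time_s: 14.38
eef_pos: [0.5126, -0.0616, 0.0568]
ee_rot: [-0.692, -0.14, 0.694, -0.14]
ft_force: [-6.6, -0.7, 8.6]
opening: 0.0355
```

```bash
python3 st.py
```

```text
14.38 [ 0.5126 -0.0616  0.0568] [-0.368  0.675  0.623  2.059 -0.677  0.62  -0.449] [-6.56 -0.74  8.61] [-0.304  1.233 -0.069] 0.0355 jaw y ang -67.14
```

Call:
servo_tool:
  targets:
    - [3.0,0.01,0,0,3,0,0]
    - [3.0,0.01,0,0,6,0,0]
    - [3.0,0.01,0,0,6,0,0]
    - [3.0,0.01,0,0,6,0,0]
    - [3.0,0.01,0,0,6,0,0]
    - [3.0,0.01,0,0,6,0,0]
    - [3.0,0.01,0,0,6,0,0]
    - [3.0,0.01,0,0,6,0,0]
    - [3.0,0.01,0,0,6,0,0]
    - [3.0,0.01,0,0,5,0,0]
    - [3.0,0,0,0,0,0,0]
    - [3.0,0,0,0,0,0,0]

```text
time_s: 15.38
eef_pos: [0.5126, -0.0609, 0.0559]
ee_rot: [-0.677, 0.2, 0.679, 0.201]
ft_force: [-5.9, 2.6, 11.5]
opening: 0.035
```

```bash
python3 st.py wrist w8; python3 - <<'E'
from h import *
p,d=snapshot('side');cv2.imwrite("pics/s8.png",cv2.resize(p[160:300,190:370,::-1],None,fx=4,fy=4,interpolation=2))
p,d=snapshot('scene');cv2.imwrite("pics/c8.png",cv2.resize(p[150:270,190:370,::-1],None,fx=4,fy=4,interpolation=2))
E
```

```text
15.38 [ 0.5126 -0.0609  0.0559] [-0.507  0.781  0.892  2.064 -0.92   0.761 -1.17 ] [-5.89  2.6  11.51] [ 0.281  1.4   -0.148] 0.035 jaw y ang -122.94
```

View pics/w8.png

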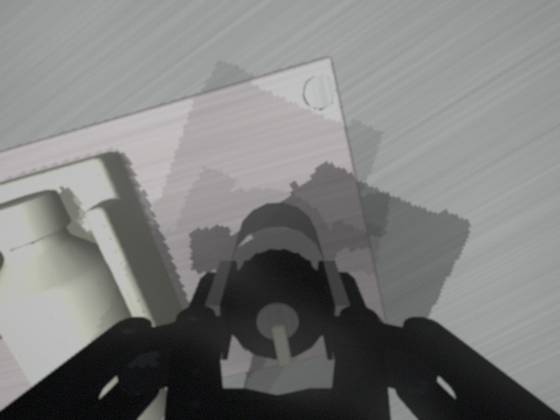

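View pics/s8.png

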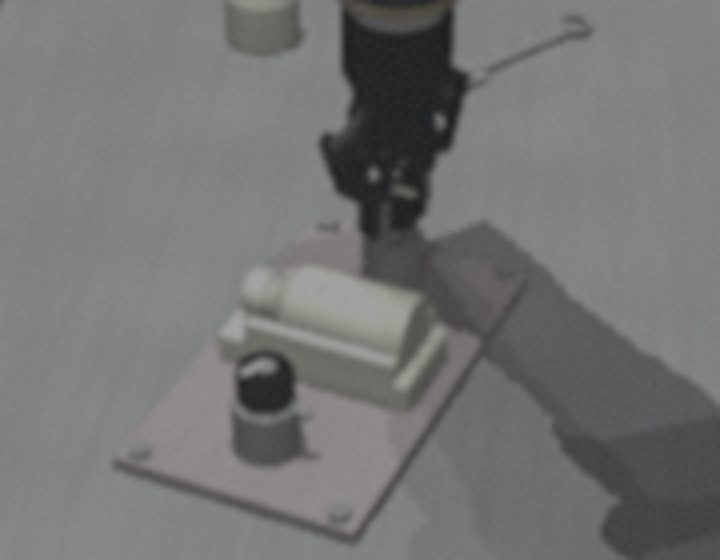

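View pics/c8.png

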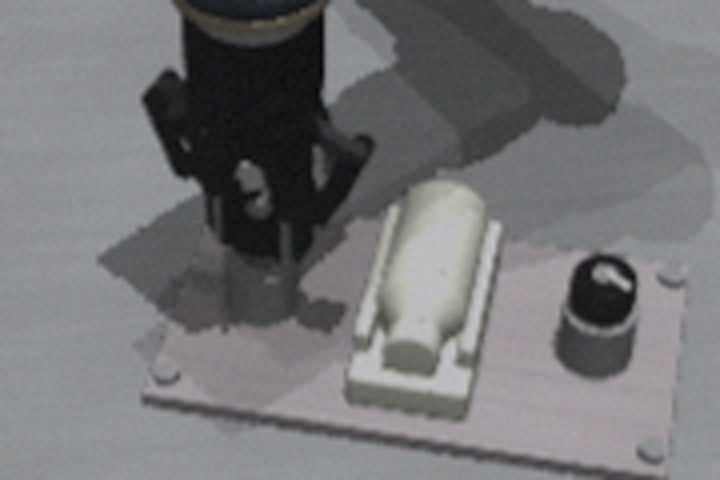

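Pads hold the knob; the fastened screw, bottle, jar and wrench look unchanged. The ridge in the wrist view is at (282,345), pointing back under the gripper. I'll check it for slip.

```bash
python3 - <<'E'
from h import *
ims=[]
for n,h in(('w4',.082),('w5',.079),('w7',.079),('w8',.076)):
    im=cv2.imread(f"pics/{n}.png");g=im.min(2)[265:372,240:320];z=np.load(f"pics/{n}.npz");s=dict(eef_pos=z['pos'],ee_rot=z['rot'])
    ims.append(cv2.convertScaleAbs(cv2.resize(im[265:372,235:320],None,fx=2.3,fy=4 if 0 else 2.3),alpha=2))
    hsv=cv2.cvtColor(im,cv2.COLOR_BGR2HSV)
    sub=im[265:372,245:312].astype(int);# ridge is brighter/yellowish than disc
    y=(sub[...,2]-sub[...,0]);m=((y>12)&(sub[...,2]>80)).astype('u1');k,l,st,ce=cv2.connectedComponentsWithStats(m);j=1+np.argmax(st[1:,4])
    cn=np.argwhere(l==j)[:,::-1]+[245,265];rc=cv2.minAreaRect(cn.astype(np.float32));b=cv2.boxPoints(rc)
    pts=np.array([wplane(p,h+.014,s)[:2] for p in cn]);c=pts.mean(0);u,sv,vt=np.linalg.svd(pts-c);
    a=np.degrees(np.arctan2(vt[0,1],vt[0,0]));T=R.from_quat(s['ee_rot']).as_matrix();ja=np.degrees(np.arctan2(T[1,1],T[0,1]))
    L=np.ptp((pts-c)@vt[0]);print(n,st[j],'ridge line ang',a,'jaw',ja,'diff mod180',(a-ja)%180,'centre',c,'L',L)
cv2.imwrite("pics/cmp.png",np.hstack(ims))
E
```

```text
Traceback (most recent call last):
ValueError: attempt to get argmax of an empty sequence
```

```bash
python3 - <<'E'
from h import *
ims=[]
for n,h in(('w4',.082),('w5',.079),('w7',.079),('w8',.076)):
    im=cv2.imread(f"pics/{n}.png");z=np.load(f"pics/{n}.npz");s=dict(eef_pos=z['pos'],ee_rot=z['rot'])
    ims.append(cv2.convertScaleAbs(cv2.resize(im[265:372,235:320],None,fx=2.3,fy=2.3),alpha=2))
    sub=im[265:362,250:305].astype(int);y=sub[...,2]-sub[...,0];v=sub.sum(2)/3
    m=(y>5)&(v>45);m=cv2.morphologyEx(m.astype('u1'),cv2.MORPH_OPEN,np.ones((3,3),'u1'))
    k,l,st,ce=cv2.connectedComponentsWithStats(m)
    if k<2: print(n,'none',y.max(),v.max());continue
    j=1+np.argmax(st[1:,4]);cn=np.argwhere(l==j)[:,::-1]+[250,265]
    pts=np.array([wplane(p,h+.014,s)[:2] for p in cn]);c=pts.mean(0);vt=np.linalg.svd(pts-c)[2]
    a=np.degrees(np.arctan2(vt[0,1],vt[0,0]));T=R.from_quat(s['ee_rot']).as_matrix();ja=np.degrees(np.arctan2(T[1,1],T[0,1]))
    print(n,st[j],'line ang',a.round(1),'jaw',ja.round(1),'diff',((a-ja)%180).round(1),'L',np.ptp((pts-c)@vt[0]).round(4))
cv2.imwrite("pics/cmp.png",np.hstack(ims))
E
```

```text
w4 [ 14  18  14  17 136] line ang -20.6 jaw 52.9 diff 106.5 L 0.0066
w5 [20 43  5  7 25] line ang 135.7 jaw -127.3 diff 82.9 L 0.0025
w7 none 8 173.0
w8 [33 95  3  2  6] line ang 56.6 jaw -122.9 diff 179.5 L 0.0007
```

View pics/cmp.png

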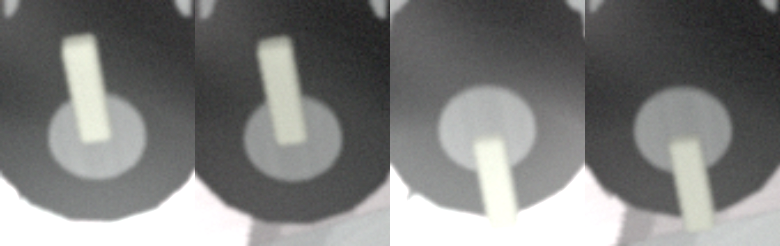

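No slip: the ridge sits at the same angle before and after each stroke. It has turned 356° from the drop and points about 157° against the tab's 161°. I'll ease the downward push slightly and check again.

Call:
servo_tool:
  targets:
    - [3.0,-0.08,0,0,0,0,0]
    - [3.0,0,0,0,0,0,0]
    - [3.0,0,0,0,0,0,0]
    - [3.0,0,0,0,0,0,0]

```text
time_s: 15.87
eef_pos: [0.5127, -0.0609, 0.0562]
ee_rot: [-0.677, 0.2, 0.679, 0.2]
ft_force: [-5.3, 1.4, 1.4]
opening: 0.0352
```

```bash
python3 st.py wrist w9; python3 - <<'E'
from h import *
z=np.load("pics/w9.npz");s=dict(eef_pos=z['pos'],ee_rot=z['rot'])
im=cv2.imread("pics/w9.png");cv2.imwrite("pics/w9z.png",cv2.convertScaleAbs(cv2.resize(im[195:380,200:360],None,fx=3.2,fy=3.2,interpolation=2),alpha=2))
E
```

```text
15.87 [ 0.5127 -0.0609  0.0562] [-0.507  0.781  0.892  2.064 -0.918  0.761 -1.17 ] [-5.31  1.42  1.41] [ 0.167  1.118 -0.061] 0.0352 jaw y ang -122.89
```

View pics/w9z.png

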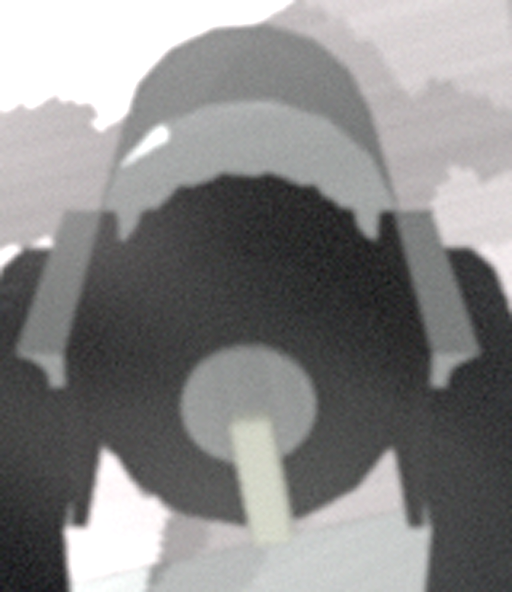

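```bash
python3 - <<'E'
from h import *
z=np.load("pics/w9.npz");s=dict(eef_pos=z['pos'],ee_rot=z['rot'])
c=wplane((278.1,321),.088,s);e=wplane((285.3,363),.090,s);v=e-c;print(c,np.linalg.norm(v[:2]),np.degrees(np.arctan2(v[1],v[0])))
job_done()
E
```

```text
[ 0.51396521 -0.06173867  0.088     ] 0.01663660177452231 156.16746225428105
the job is handed in; nothing more can be done
```

I turned the high (−y) screw backward until it dropped in, then forward about 356° (5 N or so of push, one regrip halfway). I handed the job in at about 15.9 s with the gripper still holding the knob.

- **Drop-in:** I turned back about 60°. The push reaction then vanished, and the fingers followed the screw down about 6 mm until it bottomed with about 7 N.
- **Forward turn:** I made two strokes, 180° and 176°. Each went down about 3.1 mm, which matches the 6 mm per turn thread. The screw stayed put while released, and the ridge did not slip in the jaws.
- **Last checks:** The ridge points to about 156°, and the tab measured 161–162°. So the screw is one turn on, to within about 5°. The grip opening is 35 mm and the downward push is about 1.4 N. The fastened screw, bottle, jar and wrench looked unchanged in the cropped final views. The vial was outside those crops, so I did not check it again.

Small disagreements:
- The screw dropped in about 9° before the ridge reached the tab, which is within its window.
- Push and twist rose to 11.5 N and 0.15 N m at the end of the last stroke. Easing the tool up 0.8 mm brought them down.

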